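# Set specimen pots out for cut-up in order of size

## Robot

A 7-joint arm with a two-finger parallel gripper is mounted at the origin on the work surface. World frame = base frame: x ahead of the robot, y to its left, z up, the work surface at z = 0. Lengths are in m, angles in rad, forces in N, time in s.
With the tool pointing down it reaches from about 0.35 to 0.9 m from the base axis. Payload 8.1 kg.
Tool frame: the origin (TCP) lies at the very end of the fingers, on their centre line; the grasp point (between the pads) lies 19 mm behind it; z points along the fingers, y is the line along which they close (so a half turn about z gives the same grasp; the last joint's range is limited). The gripper opens to 92 mm and grips with 3 to 60 N. Pads are 19 mm wide; open, the fingers measure 130 mm over their backs; the gripper's body (75 mm by 190 mm) begins 47 mm behind the grasp point.
Start: joints at [-1.29, 0.434, 0.025, 1.573, -0.012, 1.134, -0.075], TCP at [0.234, 0.58, 0.227] pointing down, gripper open.
Joint ranges: [-2.62, 2.62], [-0.44, 2.09], [-1.27, 1.32], [0.08, 2.57], [-1.32, 4.46], [0.12, 2], [-2.74, 2.74]. Speed limits (rad/s): [2.22, 2.22, 3.01, 3.01, 3.14, 3.14, 3.14].

## Interface

Orientations are given as a rotation vector (axis times angle).
In Python, from cell import arm gives the robot as it stands.
- The arm moves only by the shell command python3 -m pendant 'ROWS' [FORCE]. ROWS is a JSON object of lists of equal length, an entry for each row: "slide": the shift along the tool's x, y, z in units of 0.3 m (1.0 is 0.3 m), a list of three; "dr": the turn, a rotation vector about the tool's x, y, z in units of 0.12 rad (1.0 is 0.12 rad), a list of three; "claw": the opening, from 0 (shut) to 1 (fully open). In form: {"slide": [[tx, ty, tz], ...], "dr": [[ax, ay, az], ...], "claw": [claw, ...]}. A call has 1 to 10 rows; each row shifts and turns the commanded pose from where the row before left it, along the tool's axes as they then stand; what a row does not reach is not made up. A row lasts 1/10 s, in which the tool goes at most 50 mm and 8.59 degrees, less where a joint would pass 70% of its speed; a pose out of reach is approached as far as the arm can. A call with a number of a shift or a turn outside -1 to 1 is refused whole. A call with a gripper value outside its range is refused whole. The fingers move at their own pace and stop on an object; FORCE is the grip in N (left out, the last holds). Time passes only in rows, so rows that do not move let the fingers close. It gives the time, the measured TCP pose, the force, the opening and the grip force at its end, in the units of the state.
- arm.observe(): the state, without advancing time (a new reading comes with each control period).
- arm.get_image(name): name is "scene" or "top" or "wrist"; returns the picture (480x640x3 uint8, red, green, blue); there is no depth.
- arm.calibration(name): a dict with "K" (3x3 intrinsics, pixels), "xyz" and "orientation" of the camera in the world. Camera axes: x right, y up, looking along -z (the intrinsics and any distortion apply to the point x, -y, -z); pixel columns grow to the right and rows downward; lengths in m; the calibration is good to about 2 mm. A picture is of the moment at which its call begins: read the wrist's pose just before it. calibration takes no time and is no camera call; for the wrist camera it gives the pose at the moment of the call.
- arm.sign_off(): hands the job in; it is judged then, once.
The state is a dict: "clock": time; "joints": joint angles; "dq": joint speeds; "joint_efforts": joint torques, N m; "position": TCP position; "ee_rot": TCP orientation; "force": force on the tool from outside, world axes, zero at the start; "ft_torque": the same for the moment, N m; "width": opening from 0.0 (shut) to 1.0 (fully open); "gripper_force": force on a finger pad.
Only numpy, scipy, OpenCV 4.12 (cv2) and the standard library are available. Lean on these libraries where they do the work, as an engineer would, in place of code of your own. Each camera call takes 0.05 s, during which the arm holds its last target. There are 200 camera calls.

## Task

Set the four blue-lidded specimen pots out for cut-up, one standing in the middle of each steel case tray, in order of size: the smallest pot in the tray next to the white cutting board, each following one bigger, the biggest in the tray farthest from the board. Keep the pots upright, set them down without dropping them, and leave the loose stack of green cassettes where it is.

Things in the scene. Friction and masses are not known exactly. Their poses are not given: they have to be found in the camera images.
- pot_20ml: The smallest of four closed specimen pots: round white pot with a ribbed blue screw lid, lid 34 mm in diameter and 13 mm high, body 29 mm in diameter, 48 mm tall over all, about 30 g; starts upright on the bench. Origin: centre of its underside, z up along its axis.
- pot_60ml: The second smallest of four closed specimen pots: round white pot with a ribbed blue screw lid, lid 45 mm in diameter and 15 mm high, body 40 mm in diameter, 68 mm tall over all, about 85 g; starts upright on the bench. Origin: centre of its underside, z up along its axis.
- pot_120ml: The second biggest of four closed specimen pots: round white pot with a ribbed blue screw lid, lid 55 mm in diameter and 17 mm high, body 50 mm in diameter, 88 mm tall over all, about 160 g; starts upright on the bench. Origin: centre of its underside, z up along its axis.
- pot_250ml: The biggest of four closed specimen pots: round white pot with a ribbed blue screw lid, lid 65 mm in diameter and 19 mm high, body 60 mm in diameter, 110 mm tall over all, about 310 g; starts upright on the bench. Origin: centre of its underside, z up along its axis.
- tray_1: Shallow steel case tray, number 1 of a row of four, fixed to a thin grey-blue rubber mat; the row runs roughly along the tray's own y axis, tray_1 at its -y end and tray_4 at its +y end. 110 mm (x) by 96 mm (y), rim 10 mm high, walls and floor 3 mm thick. Origin: centre of its underside, 2 mm above the bench; the inner floor is 3 mm above the origin. z up.
- tray_2: Shallow steel case tray, number 2 of a row of four, fixed to a thin grey-blue rubber mat; the row runs roughly along the tray's own y axis, tray_1 at its -y end and tray_4 at its +y end. 110 mm (x) by 96 mm (y), rim 10 mm high, walls and floor 3 mm thick. Origin: centre of its underside, 2 mm above the bench; the inner floor is 3 mm above the origin. z up.
- tray_3: Shallow steel case tray, number 3 of a row of four, fixed to a thin grey-blue rubber mat; the row runs roughly along the tray's own y axis, tray_1 at its -y end and tray_4 at its +y end. 110 mm (x) by 96 mm (y), rim 10 mm high, walls and floor 3 mm thick. Origin: centre of its underside, 2 mm above the bench; the inner floor is 3 mm above the origin. z up.
- tray_4: Shallow steel case tray, number 4 of a row of four, fixed to a thin grey-blue rubber mat; the row runs roughly along the tray's own y axis, tray_1 at its -y end and tray_4 at its +y end. 110 mm (x) by 96 mm (y), rim 10 mm high, walls and floor 3 mm thick. Origin: centre of its underside, 2 mm above the bench; the inner floor is 3 mm above the origin. z up.
- board: White plastic cutting board, 200 mm (x) by 140 mm (y), 12 mm thick, with a steel rule, forceps and a capped scalpel lying on it; fixed. It lies just beyond one end of the row of trays, next to either tray_1 or tray_4 (a grey bin full of green cassettes, 55 mm high, stands beyond the other end). Origin: centre of its underside, on the bench.
- cassette_stack: Loose stack of three green plastic tissue cassettes stuck together, 41 by 29 by 20 mm, on the bench among the pots as they start; not part of the job. Origin: centre of its underside.
There are look-alikes about, which are no part of the job. Leave any orange or turquoise look-alike of the pot_120ml alone.

How it is judged:
At the end, for the whole second after the job is handed in: Counting from the tray next to the cutting board, the trays hold the 20, 60, 120 and 250 ml pots (smallest to biggest), each standing on its tray's floor within 15 mm of the tray's centre, upright within 0.1 rad, at rest; the stack of green cassettes is within 20 mm of where it was (((y of board in the frame of tray_1 below -0.05 m and horizontal distance between pot_20ml and tray_1 below 0.015 m and z of pot_20ml in the frame of tray_1 between 0 and 0.008 m and horizontal distance between pot_60ml and tray_2 below 0.015 m and z of pot_60ml in the frame of tray_2 between 0 and 0.008 m and horizontal distance between pot_120ml and tray_3 below 0.015 m and z of pot_120ml in the frame of tray_3 between 0 and 0.008 m and horizontal distance between pot_250ml and tray_4 below 0.015 m and z of pot_250ml in the frame of tray_4 between 0 and 0.008 m) or (y of board in the frame of tray_4 above 0.05 m and horizontal distance between pot_20ml and tray_4 below 0.015 m and z of pot_20ml in the frame of tray_4 between 0 and 0.008 m and horizontal distance between pot_60ml and tray_3 below 0.015 m and z of pot_60ml in the frame of tray_3 between 0 and 0.008 m and horizontal distance between pot_120ml and tray_2 below 0.015 m and z of pot_120ml in the frame of tray_2 between 0 and 0.008 m and horizontal distance between pot_250ml and tray_1 below 0.015 m and z of pot_250ml in the frame of tray_1 between 0 and 0.008 m)) and angle between each of pot_20ml, pot_60ml, pot_120ml, pot_250ml's own z axis and vertical below 0.1 rad and linear speed of each of pot_20ml, pot_60ml, pot_120ml, pot_250ml below 0.02 m/s and distance of cassette_stack from where it was at the start of the episode below 0.02 m); the robot touches nothing.
It fails at once if a pot is tipped over (angle between any of pot_20ml, pot_60ml, pot_120ml, pot_250ml's own z axis and vertical above 0.8 rad).
It fails at once if a pot is dropped or thrown: moving faster than 0.6 m/s while the fingers do not touch it (a fall of about 18 mm) ((linear speed of pot_20ml above 0.6 m/s and contact force between the fingers and pot_20ml below 0.02 N) or (linear speed of pot_60ml above 0.6 m/s and contact force between the fingers and pot_60ml below 0.02 N) or (linear speed of pot_120ml above 0.6 m/s and contact force between the fingers and pot_120ml below 0.02 N) or (linear speed of pot_250ml above 0.6 m/s and contact force between the fingers and pot_250ml below 0.02 N)).
It fails at once if the loose stack of green cassettes is pushed 20 mm or more (distance of cassette_stack from where it was at the start of the episode above 0.02 m).
It also fails if it takes over 99 s, if anything falls off the work surface, if the arm or the gripper's body presses on something with over 40 N, if the wrist force passes 120 N, or if a joint passes its speed limit or range.

## Working session

There is one attempt and no reset: what is moved stays moved. The work goes in short steps, Python scripts to look and compute and a shell command to move; the robot and the scene stay as the last step left them, time stands still between calls to the robot, and variables do not carry over. Pictures are saved under pics/ and viewed, at most 14 in all, crops included, and the job is handed in when it is done.

```bash
mkdir -p pics; ls
python3 - <<'E'
from cell import arm
import cv2
for n in ("top","scene"):
    im=arm.get_image(n); cv2.imwrite(f"pics/{n}0.png",im[:,:,::-1])
    c=arm.calibration(n); print(n,c)
print(arm.observe())
E
```

```text
pics
top {'K': array([[523.91870645,   0.        , 316.69302836],
       [  0.        , 523.91870645, 239.62010028],
       [  0.        ,   0.        ,   1.        ]]), 'xyz': array([ 0.45106124, -0.00853877,  1.10386537]), 'orientation': array([ 0.04274481, -0.04538823, -1.55084003])}
scene {'K': array([[548.13842653,   0.        , 326.17432393],
       [  0.        , 548.13842653, 245.24351362],
       [  0.        ,   0.        ,   1.        ]]), 'xyz': array([ 1.27659224, -0.16086617,  0.61449298]), 'orientation': array([0.76601071, 0.64441385, 1.26173153])}
{'clock': 0.1, 'joints': array([-1.28962497,  0.43515444,  0.02495984,  1.57399305, -0.0115761 ,
        1.13398103, -0.07509594]), 'dq': array([-1.23444392e-03, -1.27779099e-03, -4.33685200e-05, -1.36612651e-03,
       -1.29983609e-04,  1.12614190e-03,  5.86210998e-04]), 'joint_efforts': array([ 3.02924229e-03, -6.69130969e+01,  9.88037176e-01, -3.15144253e+01,
       -6.04354287e-02,  3.74080776e-02,  6.24551922e-05]), 'position': array([0.23389384, 0.57910384, 0.22602763]), 'ee_rot': array([-5.99176053e-01, -3.08379806e+00,  2.17685804e-03]), 'force': array([0.08603671, 0.41256016, 0.11655808]), 'ft_torque': array([ 0.03176515,  0.00671225, -0.02145634]), 'gripper_force': 0.0, 'width': 1.002395536418424}
```

View pics/top0.png

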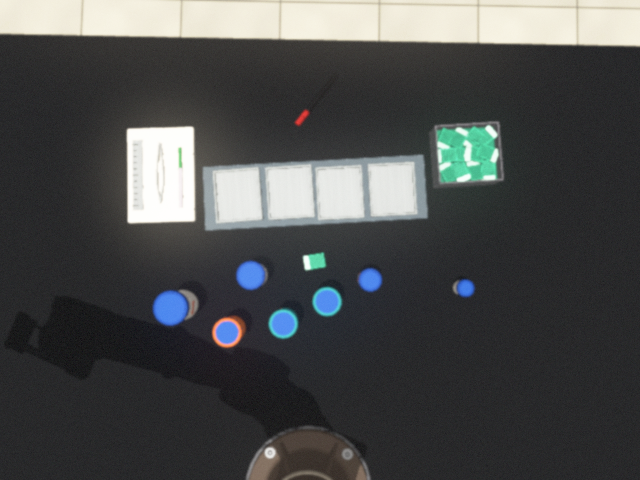

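View pics/scene0.png

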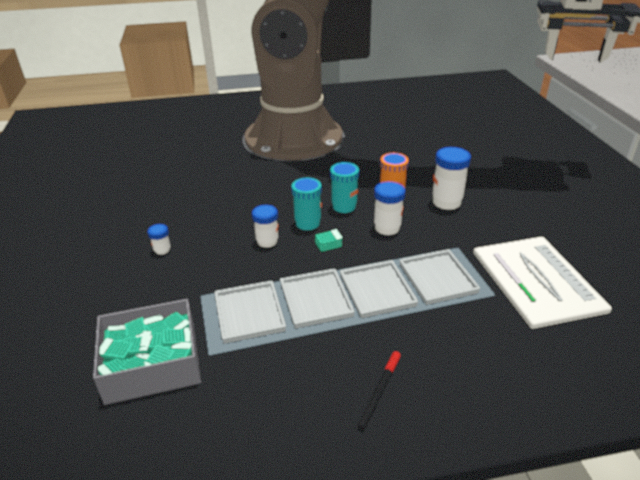

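Top view: the board is at the left (160,175), i.e. on the +y side, and the bin at the right (467,153). Plain white pots with blue lids are at (170,307) for 250, (251,275) for 120, (370,280) for 60 and (465,288) for 20. The look-alikes are orange (228,332) and turquoise (283,323) and (327,301). The cassette stack is at (315,262). I'll measure these and confirm them in a crop.

```bash
cat > h.py <<'E'
import numpy as np, cv2, sys
from scipy.spatial.transform import Rotation as R
from cell import arm
def ray(n,px,z,c=None):
    c=c or arm.calibration(n)
    p=np.linalg.inv(c["K"])@np.array([px[0],px[1],1.])
    d=R.from_rotvec(c["orientation"]).apply([p[0],-p[1],-p[2]])
    return c["xyz"]+d*(z-c["xyz"][2])/d[2]
def blobs(im,lo,hi,amin=80):
    m=cv2.inRange(cv2.cvtColor(im,cv2.COLOR_RGB2HSV),lo,hi)
    cs,_=cv2.findContours(m,cv2.RETR_EXTERNAL,cv2.CHAIN_APPROX_NONE)
    return [c for c in cs if cv2.contourArea(c)>amin]
def go(x,y,z,yaw):
    """remaining move, tool units; yaw = heading of tool y (rad)"""
    s=arm.observe(); r=R.from_rotvec(s["ee_rot"])
    Y=np.array([np.cos(yaw),np.sin(yaw),0]); Z=np.array([0,0,-1.])
    T=R.from_matrix(np.c_[np.cross(Y,Z),Y,Z])
    print("dr",((r.inv()*T).as_rotvec()/.12).round(2),"slide after turn",(T.inv().apply(np.array([x,y,z])-s["position"])/.3).round(3),"t",s["clock"],"joints",s["joints"].round(2))
E
python3 - <<'E'
from h import *
im=cv2.imread("pics/top0.png")[:,:,::-1].copy()
L={"250":(.110,.019,(172,307)),"120":(.088,.017,(251,275)),"60":(.068,.015,(370,280)),"20":(.048,.013,(465,288))}
bl=blobs(im,(105,120,60),(130,255,255))
for n,(h,l,g) in L.items():
    for c in bl:
        (cx,cy),r=cv2.minEnclosingCircle(c)
        if np.hypot(cx-g[0],cy-g[1])<15:
            m=cv2.moments(c); u,v=m["m10"]/m["m00"],m["m01"]/m["m00"]
            print(n,(round(u,1),round(v,1)),"r",round(r,1),ray("top",(u,v),h-l/2).round(4))
hsv=cv2.cvtColor(im,cv2.COLOR_RGB2HSV)
for c in blobs(im,(0,0,150),(180,40,255),800):
    (a,b),(w,hh),t=cv2.minAreaRect(c)
    print("light",(round(a,1),round(b,1)),(round(w),round(hh)),round(t,1),ray("top",(a,b),.010).round(4))
for c in blobs(im,(65,100,60),(90,255,255),60):
    (a,b),s,t=cv2.minAreaRect(c); print("green",a,b,s,ray("top",(a,b),.02).round(3))
for p in [(228,332),(283,323),(327,301)]: print(ray("top",p,.088).round(3))
cr=np.vstack([cv2.resize(im[235:365,130:490],(800,289),interpolation=cv2.INTER_CUBIC),cv2.resize(cv2.imread("pics/scene0.png")[135:275,130:490,::-1],(800,311),interpolation=cv2.INTER_CUBIC)])
cv2.imwrite("pics/crop.png",cr[:,:,::-1])
E
```

```text
250 (169.7, 307.7) r 18.4 [0.3724 0.2675 0.1005]
120 (249.9, 275.0) r 15.4 [0.4372 0.1191 0.0795]
60 (370.1, 279.4) r 12.8 [ 0.4327 -0.1174  0.0605]
20 (465.5, 287.9) r 9.8 [ 0.4191 -0.3124  0.0415]
light (314.2, 192.0) (63, 222) 86.8 [ 0.6128 -0.0025  0.01  ]
light (160.4, 174.5) (96, 68) 89.1 [0.6435 0.3218 0.01  ]
light (319.5, 22.5) (45, 639) 90.0 [ 0.9783 -0.0067  0.01  ]
green 317.5135192871094 260.5810852050781 (16.111101150512695, 15.617902755737305) [ 0.469 -0.012  0.02 ]
green 466.8592834472656 152.9912567138672 (53.78815460205078, 56.340003967285156) [ 0.7  -0.32  0.02]
[0.327 0.157 0.088]
[0.346 0.052 0.088]
[ 0.39  -0.032  0.088]
```

View pics/crop.png

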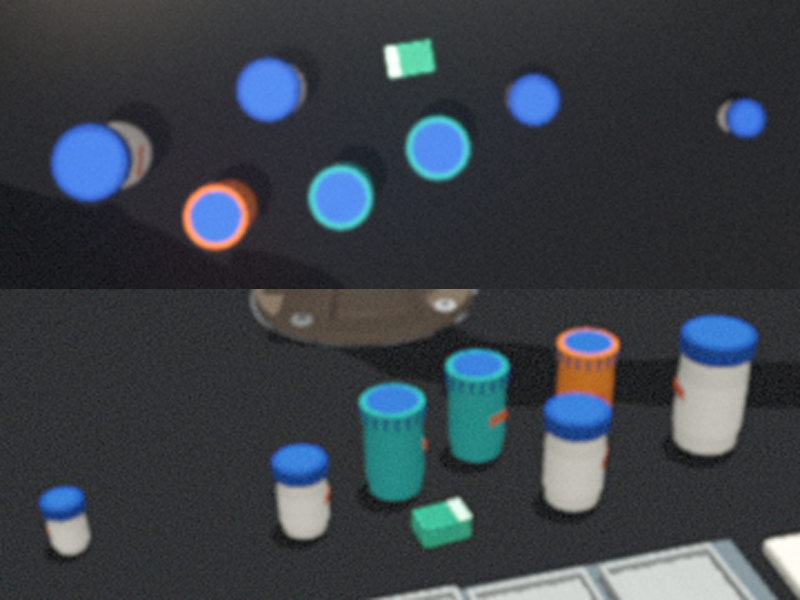

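The crop confirms it: the plain white bodies with full-blue lids, in decreasing size, are the 250, 120, 60 and 20. The orange and both turquoise ones have coloured bodies and rims. Next I'll locate the individual trays.

Run:
```python
from h import *
im=cv2.imread("pics/top0.png")
g=cv2.cvtColor(im,cv2.COLOR_BGR2GRAY)
print(g[195,200:430:2])
for t in (170,185,195):
    m=cv2.inRange(cv2.GaussianBlur(g,(3,3),0),t,255); m[:,:200]=0;m[:150]=0
    m=cv2.morphologyEx(m,cv2.MORPH_OPEN,np.ones((5,5)))
    for c in cv2.findContours(m,cv2.RETR_EXTERNAL,cv2.CHAIN_APPROX_NONE)[0]:
        if cv2.contourArea(c)>500:
            (a,b),s,an=cv2.minAreaRect(c); print(t,(round(a,1),round(b,1)),np.round(s,1),round(an,1),ray("top",(a,b),.006).round(4))
cv2.imwrite("pics/trays.png",cv2.resize(im[145:240,195:435],(800,317),interpolation=cv2.INTER_CUBIC))
```

```text
[ 88  91 147 165 166 166 163 199 195 228 233 236 234 234 233 234 234 232
 235 236 233 234 234 235 233 237 234 234 231 224 187 147 159 176 202 219
 231 234 234 232 232 235 233 232 234 234 234 232 234 233 233 236 234 233
 232 232 212 155 174 215 231 233 234 234 232 232 233 233 232 233 234 232
 231 234 234 234 235 232 231 231 230 216 162 154 152 206 227 229 231 230
 231 230 229 230 231 230 232 230 229 232 231 229 232 231 230 226 218 205
 181 150 154 153 153 105  61]
170 (236.4, 194.9) [54.8 48.8] 85.6 [0.604  0.1613 0.006 ]
170 (339.3, 192.0) [54.2 48.1] 87.0 [ 0.6144 -0.0555  0.006 ]
170 (289.3, 191.7) [54.3 48. ] 86.2 [0.613  0.0499 0.006 ]
170 (392.0, 188.7) [54.2 48. ] 86.6 [ 0.6236 -0.1667  0.006 ]
185 (236.8, 194.9) [53.3 46.5] 85.5 [0.6039 0.1604 0.006 ]
185 (339.3, 192.0) [52.5 46.3] 86.8 [ 0.6145 -0.0555  0.006 ]
185 (289.3, 191.7) [52.6 46.2] 86.2 [0.613  0.0499 0.006 ]
185 (392.0, 188.7) [52.2 46.3] 87.0 [ 0.6236 -0.1667  0.006 ]
195 (236.8, 194.7) [52.4 45.9] 85.6 [0.6043 0.1605 0.006 ]
195 (339.3, 192.1) [51.8 45.8] 87.0 [ 0.6141 -0.0556  0.006 ]
195 (289.4, 191.7) [52.  45.8] 86.3 [0.6131 0.0498 0.006 ]
195 (391.9, 188.7) [51.9 45.6] 87.0 [ 0.6237 -0.1664  0.006 ]
```

View pics/trays.png

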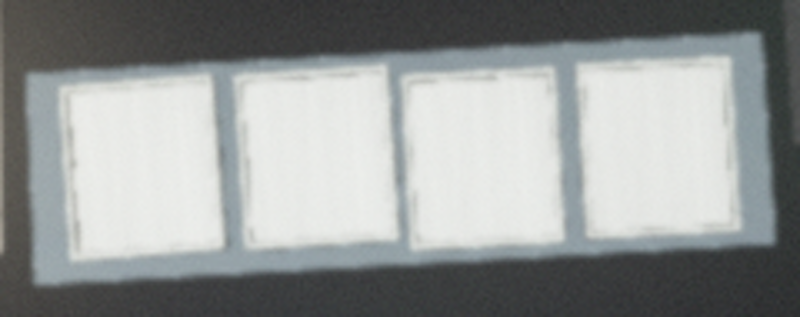

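The trays, from the board side: A (0.604, 0.160), B (0.613, 0.049), C (0.614, −0.056), D (0.623, −0.167), all square to about 0.05 rad yaw. Pots 20→A, 60→B, 120→C, 250→D. I'll start with the 250.

```bash
python3 -c "
from h import *
go(.372,.2675,.200,.05)"; python3 -m pendant 2>&1 | head -5
```

```text
dr [-0.01  0.01  9.47] slide after turn [-1.06   0.408  0.087] t 0.1 joints [-1.29  0.44  0.02  1.57 -0.01  1.13 -0.08]
invalid input
```

```bash
python3 -m pendant '{"slide":[[0,0,0],[0,0,0],[0,0,0],[0,0,0],[0,0,0],[0,0,0],[0,0,0],[0,0,0],[0,0,0],[0,0,0]],"dr":[[0,0,0.95],[0,0,0.95],[0,0,0.95],[0,0,0.95],[0,0,0.95],[0,0,0.95],[0,0,0.95],[0,0,0.95],[0,0,0.95],[0,0,0.92]],"claw":[1,1,1,1,1,1,1,1,1,1]}' 20
python3 -m pendant '{"slide":[[-0.1,0.04,0],[-0.1,0.04,0],[-0.1,0.04,0],[-0.1,0.04,0],[-0.1,0.04,0],[-0.1,0.04,0],[-0.1,0.04,0],[-0.1,0.04,0],[-0.1,0.04,0],[-0.1,0.04,0]],"dr":[[0,0,0],[0,0,0],[0,0,0],[0,0,0],[0,0,0],[0,0,0],[0,0,0],[0,0,0],[0,0,0],[0,0,0]],"claw":[1,1,1,1,1,1,1,1,1,1]}'
python3 -c "
from h import *
go(.372,.2675,.0815,.05)
cv2.imwrite('pics/w1.png',arm.get_image('wrist')[:,:,::-1])
print(arm.calibration('wrist'))"
```

```text
clock: 1.1
position: [0.2339, 0.5793, 0.2263]
ee_rot: [2.17, 2.272, -0.001]
force: [0.0, -0.2, -0.2]
width: 1.005
gripper_force: 0.0
clock: 2.1
position: [0.3692, 0.2846, 0.2266]
ee_rot: [-2.164, -2.277, 0.001]
force: [0.5, -0.4, -0.4]
width: 1.001
gripper_force: 0.0
dr [-0.  0.  0.] slide after turn [-0.057  0.006  0.484] t 2.1 joints [-1.11  0.17  0.4   1.97 -0.08  1.02 -0.63]
{'K': array([[365.74650433,   0.        , 319.44455697],
       [  0.        , 365.74650433, 239.72296174],
       [  0.        ,   0.        ,   1.        ]]), 'xyz': array([0.36910886, 0.34772549, 0.38537007]), 'orientation': array([-0.25849599, -0.00602189,  0.04393522])}
```

View pics/w1.png

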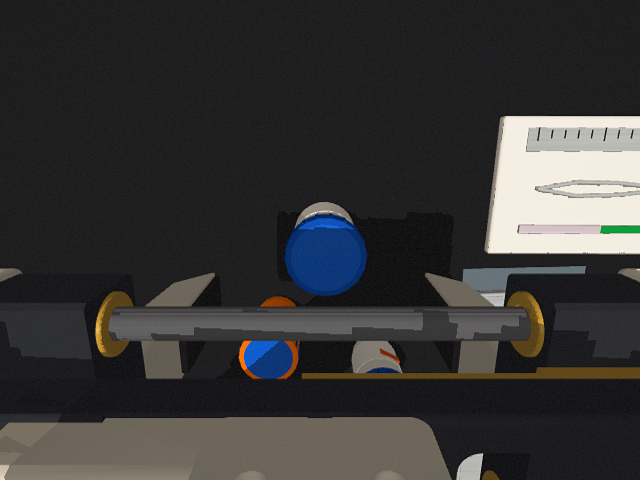

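The wrist view shows the 250 lid at (325,257) between the fingers, the orange look-alike at (270,355) and the 120 at (378,370). I'll check the lid position against it.

```bash
cat >> h.py <<'E'
def wlid(h,l,guess,save=None):
    """lid centre (world) from the wrist camera; blob nearest to projected guess"""
    c=arm.calibration("wrist"); im=arm.get_image("wrist")
    if save: cv2.imwrite(save,im[:,:,::-1])
    out=[]
    for k in blobs(im,(100,120,40),(130,255,255),150):
        m=cv2.moments(k); p=ray("wrist",(m["m10"]/m["m00"],m["m01"]/m["m00"]),h-l/2,c)
        out.append((np.hypot(*(p[:2]-guess)),p.round(4),cv2.contourArea(k)))
    return min(out,key=lambda o:o[0])
E
python3 -c "
from h import *
print(wlid(.110,.019,(.372,.2675)))"
```

```text
(np.float64(0.003818137163986596), array([0.3754, 0.2657, 0.1005]), 5256.0)
```

```bash
python3 -m pendant '{"slide":[[-0.03,0.006,0],[-0.03,0.006,0],[0,0,0.08],[0,0,0.1],[0,0,0.1],[0,0,0.1],[0,0,0.06],[0,0,0.044],[0,0,0],[0,0,0]],"dr":[[0,0,0],[0,0,0],[0,0,0],[0,0,0],[0,0,0],[0,0,0],[0,0,0],[0,0,0],[0,0,0],[0,0,0]],"claw":[1,1,1,1,1,1,1,1,1,1]}'
python3 -m pendant '{"slide":[[0,0,0],[0,0,0],[0,0,0],[0,0,0],[0,0,0],[0,0,0],[0,0,0],[0,0,0]],"dr":[[0,0,0],[0,0,0],[0,0,0],[0,0,0],[0,0,0],[0,0,0],[0,0,0],[0,0,0]],"claw":[0.6,0.6,0.6,0.6,0.6,0.6,0.6,0.6]}' 20
```

```text
clock: 3.2
position: [0.3735, 0.2683, 0.0817]
ee_rot: [2.164, 2.277, -0.001]
force: [-0.1, 0.6, 0.3]
width: 1.0
gripper_force: 0.0
clock: 4.0
position: [0.3739, 0.2685, 0.0819]
ee_rot: [-2.165, -2.277, -0.001]
force: [-0.0, -0.2, 5.6]
width: 0.703
gripper_force: 20.0
```

```bash
python3 -m pendant '{"slide":[[0,0,-0.03],[0,0,-0.06],[0,0,-0.08],[0,0,-0.1],[0,0,-0.1],[0,0,-0.05],[0,0,-0.03],[0,0,0]],"dr":[[0,0,0],[0,0,0],[0,0,0],[0,0,0],[0,0,0],[0,0,0],[0,0,0],[0,0,0]],"claw":[0.5,0.5,0.5,0.5,0.5,0.5,0.5,0.5]}' 30
python3 -c "
from h import *
go(.623,-.167,.215,.05)"
```

```text
clock: 4.8
position: [0.3736, 0.2683, 0.2173]
ee_rot: [-2.164, -2.277, -0.002]
force: [-1.0, 0.5, -2.7]
width: 0.699
gripper_force: 30.0
dr [ 0.01 -0.01  0.01] slide after turn [-1.491  0.758  0.008] t 4.8 joints [-1.1   0.17  0.42  2.   -0.08  0.99 -0.59]
```

```bash
python3 -m pendant '{"slide":[[-0.04,0.02,0],[-0.08,0.04,0],[-0.1,0.05,0],[-0.1,0.05,0],[-0.1,0.05,0],[-0.1,0.05,0],[-0.1,0.05,0],[-0.1,0.05,0],[-0.1,0.05,0],[-0.1,0.05,0]],"dr":[[0,0,0],[0,0,0],[0,0,0],[0,0,0],[0,0,0],[0,0,0],[0,0,0],[0,0,0],[0,0,0],[0,0,0]],"claw":[0.5,0.5,0.5,0.5,0.5,0.5,0.5,0.5,0.5,0.5]}'
python3 -m pendant '{"slide":[[-0.1,0.05,0],[-0.1,0.05,0],[-0.1,0.05,0],[-0.1,0.05,0],[-0.08,0.05,0],[-0.06,0.02,0],[-0.03,0.01,0],[0,0,0],[0,0,0]],"dr":[[0,0,0],[0,0,0],[0,0,0],[0,0,0],[0,0,0],[0,0,0],[0,0,0],[0,0,0],[0,0,0]],"claw":[0.5,0.5,0.5,0.5,0.5,0.5,0.5,0.5,0.5]}'
python3 -c "
from h import *
go(.623,-.167,.0875,.05)"
```

```text
clock: 5.8
position: [0.5249, -0.0018, 0.2151]
ee_rot: [-2.164, -2.276, 0.003]
force: [0.7, -0.1, -2.5]
width: 0.703
gripper_force: 30.0
clock: 6.7
position: [0.6173, -0.1659, 0.2157]
ee_rot: [-2.163, -2.276, 0.001]
force: [0.3, 0.8, -3.3]
width: 0.703
gripper_force: 30.0
dr [-0.01 -0.01  0.01] slide after turn [-0.005  0.019  0.427] t 6.7 joints [-0.21  0.51  0.6   1.58 -0.31  1.15  0.51]
```

```bash
python3 -m pendant '{"slide":[[-0.005,0.019,0],[0,0,0.06],[0,0,0.1],[0,0,0.1],[0,0,0.08],[0,0,0.05],[0,0,0.03],[0,0,0],[0,0,0]],"dr":[[0,0,0],[0,0,0],[0,0,0],[0,0,0],[0,0,0],[0,0,0],[0,0,0],[0,0,0],[0,0,0]],"claw":[0.5,0.5,0.5,0.5,0.5,0.5,0.5,0.5,0.5]}'
python3 -m pendant '{"slide":[[0,0,0.004],[0,0,0.003],[0,0,0]],"dr":[[0,0,0],[0,0,0],[0,0,0]],"claw":[0.5,0.5,0.5]}'
```

```text
clock: 7.6
position: [0.6243, -0.1684, 0.0915]
ee_rot: [2.164, 2.276, 0.001]
force: [-1.1, -0.1, -3.2]
width: 0.699
gripper_force: 30.0
clock: 7.9
position: [0.6239, -0.1683, 0.0889]
ee_rot: [2.164, 2.276, 0.001]
force: [0.6, -0.6, -3.5]
width: 0.702
gripper_force: 30.0
```

```bash
python3 -m pendant '{"slide":[[0,0,0.003],[0,0,0.003],[0,0,0]],"dr":[[0,0,0],[0,0,0],[0,0,0]],"claw":[0.5,0.5,0.5]}'
python3 -m pendant '{"slide":[[0,0,0.002],[0,0,0]],"dr":[[0,0,0],[0,0,0]],"claw":[0.5,0.5]}'
```

```text
clock: 8.2
position: [0.6238, -0.1684, 0.087]
ee_rot: [2.164, 2.276, 0.0]
force: [-1.2, 0.6, 2.4]
width: 0.703
gripper_force: 30.0
clock: 8.4
position: [0.6239, -0.1685, 0.0869]
ee_rot: [2.164, 2.276, 0.001]
force: [-2.2, -0.1, 6.6]
width: 0.702
gripper_force: 30.0
```

Contact with the floor. I'll release and rise, then head for the 120.

```bash
python3 -m pendant '{"slide":[[0,0,0],[0,0,0],[0,0,0],[0,0,0],[0,0,-0.05],[0,0,-0.1],[0,0,-0.1],[0,0,-0.1],[0,0,-0.08],[0,0,0]],"dr":[[0,0,0],[0,0,0],[0,0,0],[0,0,0],[0,0,0],[0,0,0],[0,0,0],[0,0,0],[0,0,0],[0,0,0]],"claw":[0.8,0.9,1,1,1,1,1,1,1,1]}'
python3 -c "
from h import *
print(wlid(.115,.019,(.623,-.167)))
go(.437,.119,.215,.05)"
```

```text
clock: 9.4
position: [0.6254, -0.1694, 0.22]
ee_rot: [2.161, 2.272, 0.006]
force: [0.7, -0.1, -0.4]
width: 1.002
gripper_force: 0.0
(np.float64(0.004474040702365252), array([ 0.6251, -0.1709,  0.1055]), 5782.0)
dr [0.03 0.01 0.  ] slide after turn [ 0.99  -0.577  0.009] t 9.45 joints [-0.21  0.52  0.6   1.57 -0.31  1.15  0.51]
```

```bash
python3 -m pendant '{"slide":[[0.07,-0.04,0],[0.1,-0.06,0],[0.1,-0.06,0],[0.1,-0.06,0],[0.1,-0.06,0],[0.1,-0.06,0],[0.1,-0.06,0],[0.1,-0.06,0],[0.1,-0.06,0],[0.09,-0.05,0]],"dr":[[0,0,0],[0,0,0],[0,0,0],[0,0,0],[0,0,0],[0,0,0],[0,0,0],[0,0,0],[0,0,0],[0,0,0]],"claw":[1,1,1,1,1,1,1,1,1,1]}'
python3 -c "
from h import *
print(wlid(.088,.017,(.437,.119)))
go(.437,.119,.0605,.05)"
```

```text
clock: 10.45
position: [0.4366, 0.1119, 0.2147]
ee_rot: [-2.163, -2.277, 0.001]
force: [0.2, 0.6, -0.6]
width: 1.0
gripper_force: 0.0
(np.float64(0.0027960868780013554), array([0.4397, 0.1184, 0.0795]), 3679.0)
dr [-0.03 -0.01  0.05] slide after turn [0.009 0.01  0.513] t 10.5 joints [-0.85  0.16  0.55  2.03 -0.1   0.98 -0.19]
```

```bash
python3 -m pendant '{"slide":[[0.009,0.012,0],[0,0,0.08],[0,0,0.1],[0,0,0.1],[0,0,0.1],[0,0,0.08],[0,0,0.05],[0,0,0.003],[0,0,0]],"dr":[[0,0,0],[0,0,0],[0,0,0],[0,0,0],[0,0,0],[0,0,0],[0,0,0],[0,0,0],[0,0,0]],"claw":[1,1,1,1,1,1,1,1,1]}'
python3 -m pendant '{"slide":[[0,0,0],[0,0,0],[0,0,0],[0,0,0],[0,0,0],[0,0,0],[0,0,0],[0,0,0]],"dr":[[0,0,0],[0,0,0],[0,0,0],[0,0,0],[0,0,0],[0,0,0],[0,0,0],[0,0,0]],"claw":[0.4,0.4,0.4,0.4,0.4,0.4,0.4,0.4]}' 20
python3 -c "
from h import *
go(.614,-.056,.19,.05)"
```

```text
clock: 11.4
position: [0.4421, 0.1127, 0.0611]
ee_rot: [2.166, 2.275, -0.001]
force: [-0.7, 0.4, 0.2]
width: 0.999
gripper_force: 0.0
clock: 12.2
position: [0.4416, 0.1137, 0.0612]
ee_rot: [-2.164, -2.277, 0.0]
force: [-1.7, 0.1, 4.6]
width: 0.594
gripper_force: 20.0
dr [-0. -0.  0.] slide after turn [-0.594  0.546 -0.429] t 12.2 joints [-0.72  0.42  0.45  2.18 -0.32  0.6   0.02]
```

```bash
python3 -m pendant '{"slide":[[0,0,-0.03],[0,0,-0.06],[0,0,-0.08],[0,0,-0.1],[0,0,-0.1],[0,0,-0.04],[0,0,-0.02],[0,0,0]],"dr":[[0,0,0],[0,0,0],[0,0,0],[0,0,0],[0,0,0],[0,0,0],[0,0,0],[0,0,0]],"claw":[0.4,0.4,0.4,0.4,0.4,0.4,0.4,0.4]}' 30
python3 -m pendant '{"slide":[[-0.04,0.03,0],[-0.07,0.06,0],[-0.08,0.08,0],[-0.08,0.08,0],[-0.08,0.08,0],[-0.08,0.08,0],[-0.08,0.06,0],[-0.06,0.05,0],[-0.04,0.03,0],[0,0,0]],"dr":[[0,0,0],[0,0,0],[0,0,0],[0,0,0],[0,0,0],[0,0,0],[0,0,0],[0,0,0],[0,0,0],[0,0,0]],"claw":[0.4,0.4,0.4,0.4,0.4,0.4,0.4,0.4,0.4,0.4]}'
python3 -c "
from h import *
go(.614,-.061,.066,.05)
cv2.imwrite('pics/top1.png',arm.get_image('top')[:,:,::-1])
print(wlid(.14+.088,.017,(.61,-.056),'pics/w2.png'))"
```

```text
clock: 13.0
position: [0.4417, 0.1137, 0.1901]
ee_rot: [-2.164, -2.277, -0.001]
force: [0.0, 0.2, -1.6]
width: 0.593
gripper_force: 30.0
clock: 14.0
position: [0.6158, -0.0629, 0.1886]
ee_rot: [-2.168, -2.274, 0.003]
force: [-0.3, -0.5, -2.3]
width: 0.59
gripper_force: 30.0
dr [-0.01  0.01 -0.02] slide after turn [ 0.007 -0.006  0.409] t 14.0 joints [-0.38  0.5   0.59  1.67 -0.31  1.07  0.35]
(np.float64(0.01637954064598353), array([ 0.6147, -0.0403,  0.2195]), 7883.0)
```

View pics/w2.png

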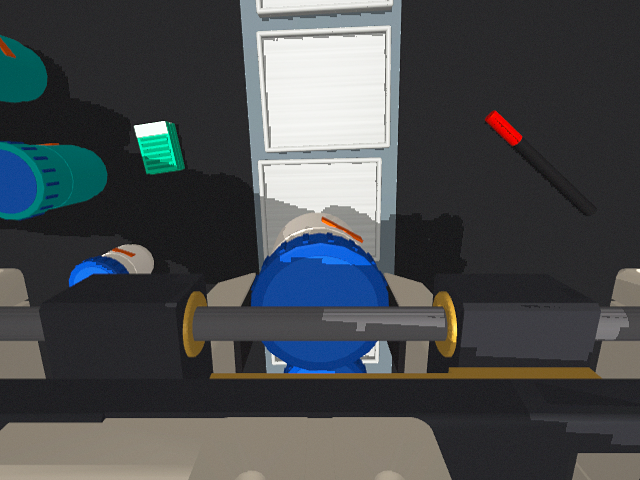

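The wrist view shows the 120 held upright, its lid centred at about (320,306) above tray C at (320,220). The cassettes are undisturbed at (160,148).

```bash
python3 -c "
from h import *
for v in (300,306,312): print(ray('wrist',(320,v),.209))
go(.614,-.061,.066,.05)"
```

```text
[ 0.61544346 -0.05395975  0.209     ]
[ 0.61557726 -0.05662675  0.209     ]
[ 0.61571226 -0.05931788  0.209     ]
dr [-0.02 -0.    0.  ] slide after turn [-0.002 -0.003  0.41 ] t 14.1 joints [-0.38  0.5   0.59  1.67 -0.31  1.07  0.35]
```

```bash
python3 -m pendant '{"slide":[[0,0,0.05],[0,0,0.08],[0,0,0.1],[0,0,0.08],[0,0,0.05],[0,0,0.03],[0,0,0.01],[0,0,0]],"dr":[[0,0,0],[0,0,0],[0,0,0],[0,0,0],[0,0,0],[0,0,0],[0,0,0],[0,0,0]],"claw":[0.4,0.4,0.4,0.4,0.4,0.4,0.4,0.4]}'
python3 -m pendant '{"slide":[[0,0,0.003],[0,0,0.003],[0,0,0]],"dr":[[0,0,0],[0,0,0],[0,0,0]],"claw":[0.4,0.4,0.4]}'
```

```text
clock: 14.9
position: [0.6161, -0.0607, 0.0705]
ee_rot: [2.164, 2.277, 0.001]
force: [0.3, 1.2, -2.0]
width: 0.593
gripper_force: 30.0
clock: 15.2
position: [0.6161, -0.0608, 0.0688]
ee_rot: [2.164, 2.276, 0.001]
force: [-0.4, 0.9, -2.1]
width: 0.593
gripper_force: 30.0
```

```bash
python3 -m pendant '{"slide":[[0,0,0.004],[0,0,0.004],[0,0,0]],"dr":[[0,0,0],[0,0,0],[0,0,0]],"claw":[0.4,0.4,0.4]}'
python3 -m pendant '{"slide":[[0,0,0.002],[0,0,0.001],[0,0,0]],"dr":[[0,0,0],[0,0,0],[0,0,0]],"claw":[0.4,0.4,0.4]}'
```

```text
clock: 15.5
position: [0.6159, -0.061, 0.0663]
ee_rot: [2.165, 2.276, 0.001]
force: [-1.7, -0.6, 2.1]
width: 0.586
gripper_force: 30.0
clock: 15.8
position: [0.616, -0.0611, 0.0662]
ee_rot: [2.165, 2.276, 0.001]
force: [-4.8, 0.8, 13.0]
width: 0.587
gripper_force: 30.0
```

Pot seated. I'll release, rise and go on to the 60.

```bash
python3 -m pendant '{"slide":[[0,0,0],[0,0,0],[0,0,0],[0,0,0],[0,0,-0.05],[0,0,-0.1],[0,0,-0.1],[0,0,-0.1],[0,0,-0.1],[0,0,0]],"dr":[[0,0,0],[0,0,0],[0,0,0],[0,0,0],[0,0,0],[0,0,0],[0,0,0],[0,0,0],[0,0,0],[0,0,0]],"claw":[0.7,0.8,0.9,1,1,1,1,1,1,1]}'
python3 -c "
from h import *
print(wlid(.093,.017,(.614,-.056)))
go(.433,-.1174,.2,.05)"
```

```text
clock: 16.8
position: [0.6182, -0.0617, 0.2054]
ee_rot: [2.161, 2.272, 0.008]
force: [1.1, -0.2, 0.8]
width: 0.999
gripper_force: 0.0
(np.float64(0.00012278314933610138), array([ 0.614 , -0.0559,  0.0845]), 3953.0)
dr [0.04 0.   0.  ] slide after turn [-0.156 -0.622  0.01 ] t 16.85 joints [-0.39  0.48  0.6   1.66 -0.3   1.09  0.34]
```

```bash
python3 -m pendant '{"slide":[[-0.015,-0.06,0],[-0.02,-0.1,0],[-0.025,-0.1,0],[-0.025,-0.1,0],[-0.025,-0.1,0],[-0.025,-0.08,0],[-0.015,-0.05,0],[-0.006,-0.032,0],[0,0,0],[0,0,0]],"dr":[[0,0,0],[0,0,0],[0,0,0],[0,0,0],[0,0,0],[0,0,0],[0,0,0],[0,0,0],[0,0,0],[0,0,0]],"claw":[1,1,1,1,1,1,1,1,1,1]}'
python3 -c "
from h import *
print(wlid(.068,.015,(.433,-.117)))
go(.433,-.1174,.0415,.05)"
```

```text
clock: 17.85
position: [0.4328, -0.1165, 0.2002]
ee_rot: [2.163, 2.277, 0.001]
force: [0.9, 0.1, 1.1]
width: 0.998
gripper_force: 0.0
(np.float64(0.0024643419125309467), array([ 0.4349, -0.1155,  0.0605]), 2360.0)
dr [0.01 0.   0.01] slide after turn [-0.003  0.     0.529] t 17.9 joints [-0.42  0.18  0.66  2.06 -0.14  0.94  0.37]
```

```bash
python3 -m pendant '{"slide":[[0,0.003,0.05],[0,0,0.1],[0,0,0.1],[0,0,0.1],[0,0,0.09],[0,0,0.06],[0,0,0.029],[0,0,0],[0,0,0]],"dr":[[0,0,0],[0,0,0],[0,0,0],[0,0,0],[0,0,0],[0,0,0],[0,0,0],[0,0,0],[0,0,0]],"claw":[1,1,1,1,1,1,1,1,1]}'
python3 -m pendant '{"slide":[[0,0,0],[0,0,0],[0,0,0],[0,0,0],[0,0,0],[0,0,0],[0,0,0],[0,0,0],[0,0,0]],"dr":[[0,0,0],[0,0,0],[0,0,0],[0,0,0],[0,0,0],[0,0,0],[0,0,0],[0,0,0],[0,0,0]],"claw":[0.3,0.3,0.3,0.3,0.3,0.3,0.3,0.3,0.3]}' 20
python3 -c "
from h import *
go(.613,.049,.19,.05)"
```

```text
clock: 18.8
position: [0.4333, -0.1171, 0.0417]
ee_rot: [2.164, 2.277, 0.0]
force: [0.3, -0.4, -0.1]
width: 1.001
gripper_force: 0.0
clock: 19.7
position: [0.4328, -0.1169, 0.0414]
ee_rot: [2.165, 2.277, 0.0]
force: [0.1, 0.0, 0.6]
width: 0.486
gripper_force: 20.0
dr [ 0. -0.  0.] slide after turn [ 0.522  0.628 -0.495] t 19.7 joints [-0.24  0.46  0.5   2.22 -0.42  0.55  0.63]
```

```bash
python3 -m pendant '{"slide":[[0,0,-0.03],[0,0,-0.07],[0,0,-0.1],[0,0,-0.1],[0,0,-0.1],[0,0,-0.07],[0,0,-0.025],[0,0,0]],"dr":[[0,0,0],[0,0,0],[0,0,0],[0,0,0],[0,0,0],[0,0,0],[0,0,0],[0,0,0]],"claw":[0.3,0.3,0.3,0.3,0.3,0.3,0.3,0.3]}'
python3 -m pendant '{"slide":[[0.04,0.04,0],[0.06,0.08,0],[0.07,0.08,0],[0.07,0.09,0],[0.07,0.09,0],[0.07,0.08,0],[0.06,0.08,0],[0.05,0.05,0],[0.03,0.04,0],[0,0,0]],"dr":[[0,0,0],[0,0,0],[0,0,0],[0,0,0],[0,0,0],[0,0,0],[0,0,0],[0,0,0],[0,0,0],[0,0,0]],"claw":[0.3,0.3,0.3,0.3,0.3,0.3,0.3,0.3,0.3,0.3]}'
python3 -c "
from h import *
go(.613,.049,.0465,.05)"
```

```text
clock: 20.5
position: [0.433, -0.1169, 0.1905]
ee_rot: [2.164, 2.276, 0.003]
force: [0.7, 0.8, -0.3]
width: 0.482
gripper_force: 20.0
clock: 21.5
position: [0.6142, 0.0515, 0.1873]
ee_rot: [-2.16, -2.279, 0.003]
force: [-0.9, 0.2, -1.0]
width: 0.48
gripper_force: 20.0
dr [-0.02 -0.    0.03] slide after turn [-0.008 -0.004  0.469] t 21.5 joints [-0.57  0.5   0.59  1.68 -0.31  1.06  0.17]
```

```bash
python3 -m pendant '{"slide":[[0,0,0.05],[0,0,0.09],[0,0,0.1],[0,0,0.1],[0,0,0.06],[0,0,0.04],[0,0,0.01],[0,0,0]],"dr":[[0,0,0],[0,0,0],[0,0,0],[0,0,0],[0,0,0],[0,0,0],[0,0,0],[0,0,0]],"claw":[0.3,0.3,0.3,0.3,0.3,0.3,0.3,0.3]}'
python3 -m pendant '{"slide":[[0,0,0.003],[0,0,0.003],[0,0,0]],"dr":[[0,0,0],[0,0,0],[0,0,0]],"claw":[0.3,0.3,0.3]}'
```

```text
clock: 22.3
position: [0.6134, 0.0482, 0.0546]
ee_rot: [-2.165, -2.276, 0.001]
force: [-0.6, -0.6, -1.6]
width: 0.486
gripper_force: 20.0
clock: 22.6
position: [0.6139, 0.0485, 0.0536]
ee_rot: [2.164, 2.277, 0.001]
force: [0.1, -0.9, -0.4]
width: 0.485
gripper_force: 20.0
```

Contact is expected at 0.0464, so about 7 mm remains (0.024).

```bash
python3 -m pendant '{"slide":[[0,0,0.008],[0,0,0.007],[0,0,0.004],[0,0,0]],"dr":[[0,0,0],[0,0,0],[0,0,0],[0,0,0]],"claw":[0.3,0.3,0.3,0.3]}'
python3 -m pendant '{"slide":[[0,0,0.003],[0,0,0.003],[0,0,0]],"dr":[[0,0,0],[0,0,0],[0,0,0]],"claw":[0.3,0.3,0.3]}'
```

```text
clock: 23.0
position: [0.6134, 0.0484, 0.047]
ee_rot: [-2.164, -2.277, 0.001]
force: [-0.2, -0.7, -0.4]
width: 0.482
gripper_force: 20.0
clock: 23.3
position: [0.6139, 0.0483, 0.0462]
ee_rot: [2.165, 2.277, 0.001]
force: [-1.6, 1.2, 6.2]
width: 0.482
gripper_force: 20.0
```

```bash
python3 -m pendant '{"slide":[[0,0,0],[0,0,0],[0,0,0],[0,0,0],[0,0,-0.05],[0,0,-0.1],[0,0,-0.1],[0,0,-0.1],[0,0,-0.1],[0,0,-0.05]],"dr":[[0,0,0],[0,0,0],[0,0,0],[0,0,0],[0,0,0],[0,0,0],[0,0,0],[0,0,0],[0,0,0],[0,0,0]],"claw":[0.6,0.7,0.8,0.9,1,1,1,1,1,1]}'
python3 -c "
from h import *
print(wlid(.073,.015,(.613,.049)))
go(.419,-.3124,.19,.05)"
```

```text
clock: 24.3
position: [0.6147, 0.048, 0.1995]
ee_rot: [2.163, 2.274, 0.005]
force: [-0.0, 0.3, -1.0]
width: 0.998
gripper_force: 0.0
(np.float64(0.002711926164167557), array([0.6155, 0.05  , 0.0655]), 2379.0)
dr [ 0.05 -0.01 -0.  ] slide after turn [-1.167 -0.714  0.037] t 24.35 joints [-0.57  0.48  0.6   1.67 -0.3   1.08  0.17]
```

```bash
python3 -m pendant '{"slide":[[-0.07,-0.04,0],[-0.12,-0.07,0],[-0.12,-0.07,0],[-0.12,-0.07,0],[-0.12,-0.07,0],[-0.12,-0.07,0],[-0.12,-0.07,0],[-0.12,-0.07,0],[-0.12,-0.08,0],[-0.08,-0.06,0]],"dr":[[0,0,0],[0,0,0],[0,0,0],[0,0,0],[0,0,0],[0,0,0],[0,0,0],[0,0,0],[0,0,0],[0,0,0]],"claw":[1,1,1,1,1,1,1,1,1,1]}'
python3 -m pendant '{"slide":[[-0.05,-0.04,0],[0,0,0],[0,0,0]],"dr":[[0,0,0],[0,0,0],[0,0,0]],"claw":[1,1,1]}'
python3 -c "
from h import *
print(wlid(.048,.013,(.419,-.312)))
go(.420,-.312,.0220,.05)"
```

```text
clock: 25.35
position: [0.4276, -0.2971, 0.1961]
ee_rot: [2.167, 2.273, -0.001]
force: [-0.1, -0.6, -0.8]
width: 0.997
gripper_force: 0.0
clock: 25.65
position: [0.4184, -0.3097, 0.1957]
ee_rot: [-2.166, -2.276, -0.001]
force: [0.0, 0.1, 0.4]
width: 1.002
gripper_force: 0.0
(np.float64(0.003504177890901006), array([ 0.4217, -0.3097,  0.0415]), 1227.0)
dr [ 0.   -0.01  0.01] slide after turn [-0.01   0.003  0.579] t 25.7 joints [ 0.    0.34  0.69  1.91 -0.26  0.99  0.87]
```

```bash
python3 -m pendant '{"slide":[[-0.004,0.005,0.05],[0,0,0.1],[0,0,0.1],[0,0,0.1],[0,0,0.1],[0,0,0.08],[0,0,0.049],[0,0,0],[0,0,0]],"dr":[[0,0,0],[0,0,0],[0,0,0],[0,0,0],[0,0,0],[0,0,0],[0,0,0],[0,0,0],[0,0,0]],"claw":[1,1,1,1,1,1,1,1,1]}'
python3 -m pendant '{"slide":[[0,0,0],[0,0,0],[0,0,0],[0,0,0],[0,0,0],[0,0,0],[0,0,0],[0,0,0],[0,0,0],[0,0,0]],"dr":[[0,0,0],[0,0,0],[0,0,0],[0,0,0],[0,0,0],[0,0,0],[0,0,0],[0,0,0],[0,0,0],[0,0,0]],"claw":[0.2,0.2,0.2,0.2,0.2,0.2,0.2,0.2,0.2,0.2]}' 12
python3 -c "
from h import *
go(.604,.160,.19,.05)"
```

```text
clock: 26.6
position: [0.4206, -0.3103, 0.022]
ee_rot: [-2.163, -2.278, -0.0]
force: [0.1, -0.1, 0.4]
width: 1.001
gripper_force: 0.0
clock: 27.6
position: [0.4199, -0.311, 0.0218]
ee_rot: [-2.165, -2.277, -0.0]
force: [0.0, -0.2, -0.1]
width: 0.365
gripper_force: 12.0
dr [-0. -0.  0.] slide after turn [ 1.537  0.691 -0.561] t 27.6 joints [ 0.17  0.59  0.52  2.06 -0.49  0.62  1.07]
```

```bash
python3 -m pendant '{"slide":[[0,0,-0.03],[0,0,-0.08],[0,0,-0.1],[0,0,-0.1],[0,0,-0.1],[0,0,-0.08],[0,0,-0.05],[0,0,0]],"dr":[[0,0,0],[0,0,0],[0,0,0],[0,0,0],[0,0,0],[0,0,0],[0,0,0],[0,0,0]],"claw":[0.2,0.2,0.2,0.2,0.2,0.2,0.2,0.2]}' 15
python3 -m pendant '{"slide":[[0.05,0.02,0],[0.09,0.04,0],[0.1,0.04,0],[0.1,0.04,0],[0.1,0.05,0],[0.1,0.05,0],[0.1,0.05,0],[0.1,0.05,0],[0.1,0.05,0],[0.1,0.05,0]],"dr":[[0,0,0],[0,0,0],[0,0,0],[0,0,0],[0,0,0],[0,0,0],[0,0,0],[0,0,0],[0,0,0],[0,0,0]],"claw":[0.2,0.2,0.2,0.2,0.2,0.2,0.2,0.2,0.2,0.2]}'
python3 -m pendant '{"slide":[[0.1,0.05,0],[0.1,0.05,0],[0.1,0.05,0],[0.1,0.04,0],[0.09,0.03,0],[0.06,0.02,0],[0.03,0.01,0],[0,0,0],[0,0,0]],"dr":[[0,0,0],[0,0,0],[0,0,0],[0,0,0],[0,0,0],[0,0,0],[0,0,0],[0,0,0],[0,0,0]],"claw":[0.2,0.2,0.2,0.2,0.2,0.2,0.2,0.2,0.2]}'
python3 -c "
from h import *
go(.604,.160,.027,.05)"
```

```text
clock: 28.4
position: [0.4208, -0.3119, 0.1863]
ee_rot: [2.162, 2.274, 0.002]
force: [0.4, 0.2, -0.7]
width: 0.362
gripper_force: 15.0
clock: 29.4
position: [0.5373, -0.0214, 0.1831]
ee_rot: [-2.164, -2.276, 0.001]
force: [-0.6, -0.6, -0.4]
width: 0.363
gripper_force: 15.0
clock: 30.3
position: [0.6035, 0.1531, 0.1838]
ee_rot: [2.166, 2.275, -0.001]
force: [0.5, -0.6, 0.1]
width: 0.364
gripper_force: 15.0
dr [-0.    0.01 -0.01] slide after turn [0.023 0.003 0.523] t 30.3 joints [-0.73  0.51  0.59  1.67 -0.31  1.06  0.01]
```

```bash
python3 -m pendant '{"slide":[[0.023,0.003,0],[0,0,0.06],[0,0,0.1],[0,0,0.1],[0,0,0.1],[0,0,0.08],[0,0,0.05],[0,0,0.02],[0,0,0],[0,0,0]],"dr":[[0,0,0],[0,0,0],[0,0,0],[0,0,0],[0,0,0],[0,0,0],[0,0,0],[0,0,0],[0,0,0],[0,0,0]],"claw":[0.2,0.2,0.2,0.2,0.2,0.2,0.2,0.2,0.2,0.2]}'
python3 -c "
from h import *
go(.604,.160,.0268,.05)"
```

```text
clock: 31.3
position: [0.605, 0.1618, 0.0319]
ee_rot: [2.164, 2.276, 0.002]
force: [-0.3, -1.0, 0.4]
width: 0.363
gripper_force: 15.0
dr [ 0.01 -0.    0.  ] slide after turn [-0.006 -0.004  0.017] t 31.3 joints [-0.66  0.69  0.48  1.79 -0.44  0.77  0.09]
```

```bash
python3 -m pendant '{"slide":[[0,0,0.006],[0,0,0.005],[0,0,0.003],[0,0,0]],"dr":[[0,0,0],[0,0,0],[0,0,0],[0,0,0]],"claw":[0.2,0.2,0.2,0.2]}'
python3 -m pendant '{"slide":[[0,0,0.003],[0,0,0.002],[0,0,0]],"dr":[[0,0,0],[0,0,0],[0,0,0]],"claw":[0.2,0.2,0.2]}'
```

```text
clock: 31.7
position: [0.6044, 0.1619, 0.0268]
ee_rot: [2.164, 2.277, 0.001]
force: [0.3, 0.3, 0.3]
width: 0.367
gripper_force: 15.0
clock: 32.0
position: [0.6051, 0.162, 0.0263]
ee_rot: [2.164, 2.276, 0.003]
force: [-1.0, 0.1, 8.7]
width: 0.366
gripper_force: 15.0
```

```bash
python3 -m pendant '{"slide":[[0,0,0],[0,0,0],[0,0,0],[0,0,0],[0,0,0],[0,0,-0.05],[0,0,-0.1],[0,0,-0.1],[0,0,-0.15],[0,0,-0.15]],"dr":[[0,0,0],[0,0,0],[0,0,0],[0,0,0],[0,0,0],[0,0,0],[0,0,0],[0,0,0],[0,0,0],[0,0,0]],"claw":[0.5,0.6,0.7,0.8,0.9,1,1,1,1,1]}'
python3 -m pendant '{"slide":[[0.06,-0.06,0],[0.08,-0.08,0],[0.08,-0.08,0],[0.08,-0.08,0],[0.08,-0.08,0],[0.08,-0.08,0],[0.08,-0.08,0],[0.05,-0.05,0],[0,0,0],[0,0,0]],"dr":[[0,0,0],[0,0,0],[0,0,0],[0,0,0],[0,0,0],[0,0,0],[0,0,0],[0,0,0],[0,0,0],[0,0,0]],"claw":[1,1,1,1,1,1,1,1,1,1]}'
python3 - <<'E'
from h import *
im=arm.get_image("top"); cv2.imwrite("pics/top2.png",im[:,:,::-1]); cv2.imwrite("pics/scene2.png",arm.get_image("scene")[:,:,::-1])
for c in blobs(im,(105,120,60),(130,255,255)):
    m=cv2.moments(c); u,v=m["m10"]/m["m00"],m["m01"]/m["m00"]
    print((round(u),round(v)),[ray("top",(u,v),z).round(4)[:2] for z in (.1055,.0845,.0655,.0465)])
for c in blobs(im,(65,100,60),(90,255,255),60):
    (a,b),s,t=cv2.minAreaRect(c); print("green",(a,b),ray("top",(a,b),.02).round(3))
E
```

```text
clock: 33.0
position: [0.6038, 0.1614, 0.1926]
ee_rot: [2.165, 2.276, -0.001]
force: [1.0, 0.1, 0.3]
width: 0.997
gripper_force: 0.0
clock: 34.0
position: [0.4187, 0.3296, 0.191]
ee_rot: [2.164, 2.278, 0.001]
force: [1.0, 0.1, 0.5]
width: 0.996
gripper_force: 0.0
(227, 332) [array([0.3288, 0.1571]), array([0.3262, 0.1606]), array([0.3239, 0.1637]), array([0.3216, 0.1669])]
(283, 323) [array([0.3474, 0.0511]), array([0.3452, 0.0524]), array([0.3432, 0.0535]), array([0.3413, 0.0546])]
(327, 301) [array([ 0.3908, -0.0308]), array([ 0.3895, -0.0313]), array([ 0.3884, -0.0317]), array([ 0.3873, -0.0322])]
(233, 192) [array([0.5953, 0.1524]), array([0.5983, 0.1558]), array([0.6011, 0.1589]), array([0.6038, 0.1619])]
(288, 187) [array([0.6074, 0.0464]), array([0.6106, 0.0476]), array([0.6136, 0.0486]), array([0.6166, 0.0497])]
(342, 187) [array([ 0.6088, -0.0563]), array([ 0.6122, -0.0573]), array([ 0.6152, -0.0582]), array([ 0.6182, -0.0591])]
(403, 181) [array([ 0.6234, -0.1725]), array([ 0.6271, -0.1759]), array([ 0.6303, -0.179 ]), array([ 0.6336, -0.1822])]
green (317.5135192871094, 260.5810852050781) [ 0.469 -0.012  0.02 ]
green (466.8592834472656, 152.9912567138672) [ 0.7  -0.32  0.02]
```

View pics/top2.png

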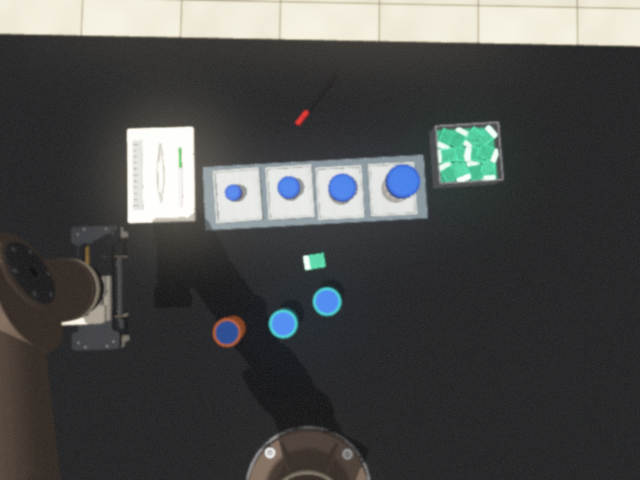

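View pics/scene2.png

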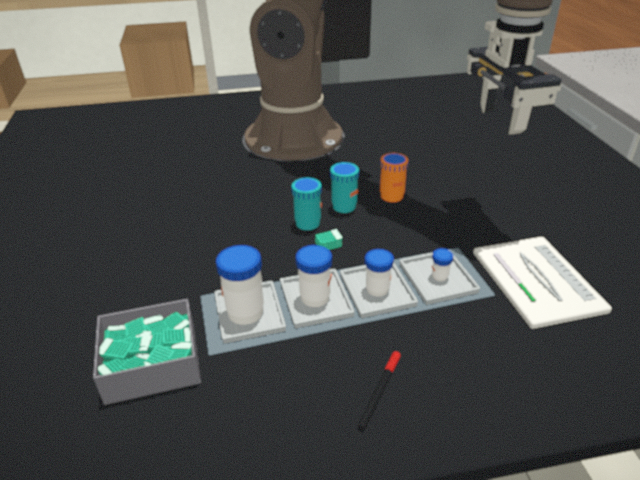

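Both views show all four pots upright in order at (233,192), (288,187), (342,187) and (403,181) in the top view, each within about 6 mm of its tray's centre. The cassette stack is unmoved at (317,261).

```bash
python3 -c "
from cell import arm
print(arm.sign_off())"
```

```text
the job is handed in; nothing more can be done
None
```

The job is handed in: the 20, 60, 120 and 250 ml pots stand upright in order from the board-side tray outward, each measured within about 6 mm of its tray's centre (limit 15 mm), and the cassette stack was not moved; `sign_off` gave no verdict.

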